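# Load the sensor rail of the tank rig

### The job

Load both yellow-nosed sensor bodies into the tilted clear rail tube: set each one upright in the open trough at the rail's high end with its yellow nose pointing downhill, and let it slide down so that both end up queued inside the covered tube, noses downhill. Leave the blue-nosed sensor where it stands.

Things in the scene. Friction and masses are not known exactly. Their poses are not given: they have to be found in the camera images.
- sensor_a: To load. Upright black block 50 mm long (x), 30 wide (y), 40 high, 80 g. Yellow nose block at the +x end (last 14 mm, 26 wide), brass connector stub at the -x end (6 mm long). Origin: centre of the underside; +x out of the nose, +z up. Black flanks to grip: from 19 mm behind to 11 mm ahead of the origin. Keep fingertips 8 mm or more above the underside, to clear the rail's lips.
- sensor_b: To load. Same as sensor_a in every way (yellow nose at +x, origin at the centre of the underside); either may go first.
- sensor_blue: Same shape and axes but with a blue nose: the wrong type. Leave it standing where it is.
- rail_load (a point): Point on the white trough floor, mid-width, 85 mm over the bench: set a sensor's underside centre here. +x level, downhill; +z up. Floor falls 20 degrees along x, slippery: sensors slide by themselves. Along the slope: open trough -50 to 45 mm, 54 wide, lips 8 high; guides 22 high to the tube mouth at 80 (orange strip); covered clear tube, 38 wide, 48 high inside, 54 outside, to red stop at 195.
Mind the look-alikes: they are no part of the job. What is shaped like the sensor_a but pink or red is not meant.

How it is judged:
By the outcome, as a careful person would: the job done as asked, in the order asked, and still so for the second after the job is handed in, with the robot touching nothing.
It also fails if it takes over 54 s, if anything falls off the work surface, if the arm or the gripper's body presses on something with over 40 N, if the wrist force passes 120 N, or if a joint passes its speed limit or range.

### The arm

A 6-joint arm with a two-finger parallel gripper is mounted at the origin on the work surface. World frame = base frame: x ahead of the robot, y to its left, z up, the work surface at z = 0. Lengths are in m, angles in rad, forces in N, time in s.
With the tool pointing down it reaches from about 0.325 to 0.775 m from the base axis. Payload 5.5 kg.
Tool frame: the origin (TCP) lies midway between the tips of the shut fingers; the grasp point (between the pads) lies 19 mm behind it; z points along the fingers, y is the line along which they close (so a half turn about z gives the same grasp; the last joint's range is limited). The gripper opens to 85 mm and grips with 20 to 120 N. Pads are 22 mm wide; open, the fingers measure 114 mm over their backs; the gripper's body (76 mm by 85 mm) begins 54 mm behind the grasp point. The pads swing forward as they close: fully open they stand 13 mm farther back than shut.
Start: joints at [-1.261, 0.091, 1.231, -0, 1.82, -0.057], TCP at [0.215, -0.56, 0.231] pointing down, gripper open.
Joint ranges: [-2.87, 2.87], [-0.86, 2.18], [0.17, 2.46], [-1.51, 4.65], [0.06, 2.69], [-2.65, 2.65]. Speed limits (rad/s): [2.57, 2.57, 3.01, 3.14, 3.14, 3.14].

### API

Orientations are given as [roll, pitch, yaw] about the fixed x, y, z axes, in that order (R = Rz(yaw) Ry(pitch) Rx(roll)).
In Python, from bench import robot, viewer, finder gives the robot as it stands. The module is installed in compiled form; this text tells all that it offers.
- The arm moves only by the shell command python3 -m jog 'ROWS' [FORCE]. ROWS is JSON, a list of rows, each an object of numbers: "grip": the closure, from 0 (fully open) to 1 (shut); "dx", "dy", "dz": the shift along the world's x, y, z in cm; "ax", "ay", "az": the turn, a rotation vector about the world's x, y, z in degrees. In form: [{"grip": .., "dx": .., "dy": .., "dz": .., "ax": .., "ay": .., "az": ..}, ...]. A call has 1 to 10 rows; each row shifts and turns the commanded pose from where the row before left it; what a row does not reach is not made up. A row lasts 1/8 s, in which the tool goes at most 62.5 mm and 10.7 degrees, less where a joint would pass 70% of its speed; a pose out of reach is approached as far as the arm can. A call with a gripper value outside its range is refused whole. The fingers move at their own pace and stop on an object; FORCE is the grip in N (left out, the last holds). Time passes only in rows, so rows that do not move let the fingers close. It gives the time, the measured TCP pose, the force, the opening and the grip force at its end, in the units of the state.
- robot.observe(): the state, without advancing time (a new reading comes with each control period).
- viewer.read_camera(name): name is "scene" or "top"; returns (picture, depth): 384x512x3 uint8, red, green, blue; 384x512 float32, m along the optical axis (not along the pixel's ray), 0 where there is no reading.
- viewer.camera_params(name): a dict with "camera_matrix" (3x3 intrinsics, pixels), "k1" (the pictures are not rectified: a ray, as slopes to the right and down, at radius r is drawn at 1 + k1 r^2 times it, then the intrinsics apply), "R" (3x3) and "t" (3): a world point X has camera coordinates R X + t. Camera axes: x right, y down, z forward; pixel columns grow to the right and rows downward; lengths in m; the calibration is good to about 2 mm. A picture is of the moment at which its call begins. camera_params takes no time and is no camera call.
- robot.close_job(): hands the job in; it is judged then, once.
Trained networks look in the newest picture that a camera, given by its name, has taken for a name from the list of things; names that differ only in an ending like _2 or _b are one class to them, and where a whole thing is asked for, a point or a joint stands for the part that bears it (a point fixed in the world has none). Each returns a list of dicts, best first, with "confidence" (0 to 1); they miss things now and then, are a little off and sometimes report something else, mostly with a low value. They report only what shows in the picture. A call takes as long as a camera call. They do not tell look-alikes from the thing itself.
- finder.spot_in(camera, name): "bbox" ([left, top, right, bottom] in pixels, round what is visible of it).
- finder.tip_of(camera, name): "pixel" ([row, column] in pixels: a listed point, or the origin of a listed thing).
The state is a dict: "time_s": time; "qpos": joint angles; "qd": joint speeds; "joint_efforts": joint torques, N m; "tool_pos": TCP position; "eef_rot": TCP orientation; "force": force on the tool from outside, world axes, zero at the start; "torque": the same for the moment, N m; "finger_gap": opening from 0.0 (shut) to 1.0 (fully open); "finger_force": force on a finger pad.
Only numpy, scipy, OpenCV 4.12 (cv2) and the standard library are available. Lean on these libraries where they do the work, as an engineer would, in place of code of your own. Each camera call takes 0.05 s, during which the arm holds its last target. There are 200 camera calls.

## Working session

There is one attempt and no reset: what is moved stays moved. The work goes in short steps, Python scripts to look and compute and a shell command to move; the robot and the scene stay as the last step left them, time stands still between calls to the robot, and variables do not carry over. Pictures are saved under pics/ and viewed, at most 10 in all, crops included, and the job is handed in when it is done.

```bash
mkdir -p pics; cat > h.py <<'E'
import numpy as np, cv2
from bench import robot, viewer, finder
def snap(n,f):
    p,d=viewer.read_camera(n); cv2.imwrite('pics/'+f,p[:,:,::-1]); np.savez('/tmp/'+n,p=p,d=d); return p,d
def rays(n,uv):
    c=viewer.camera_params(n); K=np.array(c['camera_matrix'])
    return cv2.undistortPoints(np.array(uv,float).reshape(-1,1,2),K,np.array([c['k1'],0,0,0])).reshape(-1,2)
def world(n,uv,d):
    c=viewer.camera_params(n); r=rays(n,uv); d=np.atleast_1d(d)
    X=np.c_[r*d[:,None],d]; return (X-np.array(c['t']))@np.array(c['R'])
def onz(n,uv,z):
    c=viewer.camera_params(n); R=np.array(c['R']); r=rays(n,uv); D=np.c_[r,np.ones(len(r))]@R; o=-R.T@np.array(c['t'])
    return o+D*((z-o[2])/D[:,2])[:,None]
E
python3 - <<'E'
from h import *
for n in('top','scene'):
    p,d=snap(n,n+'0.png')
    for k in('sensor_a','sensor_blue'): 
        for q in finder.spot_in(n,k): print(n,k,np.round(q['bbox']),round(q['confidence'],2))
    for k in ('sensor_a','rail_load'):
      for q in finder.tip_of(n,k):
        r,c=q['pixel']; print(n,k,np.round([r,c],1),round(q['confidence'],2), world(n,[[c,r]],d[int(r),int(c)]).round(3), onz(n,[[c,r]],.085 if k[0]=='r' else 0).round(3))
print(robot.observe())
E
```

```text
top sensor_a [238. 234. 265. 256.] 0.86
top sensor_a [206. 182. 233. 209.] 0.86
top sensor_a [205. 137. 232. 157.] 0.68
top sensor_a [252. 152. 278. 177.] 0.66
top sensor_blue [342. 199. 373. 223.] 0.98
top sensor_blue [236. 231. 266. 260.] 0.3
top sensor_a [246.  250.7] 0.91 [[ 0.448 -0.119  0.04 ]] [[ 0.449 -0.121  0.   ]]
top sensor_a [167.5 264.9] 0.87 [[ 0.59  -0.145  0.039]] [[ 0.6   -0.148  0.   ]]
top rail_load [198.5 130.9] 0.64 [[0.526 0.083 0.083]] [[0.526 0.083 0.085]]
scene sensor_a [200. 222. 234. 257.] 0.93
scene sensor_a [256. 214. 286. 238.] 0.67
scene sensor_a [241. 177. 264. 206.] 0.65
scene sensor_blue [143. 180. 162. 204.] 0.92
scene sensor_a [273.4 259.7] 0.97 [[ 0.652 -0.052  0.014]] [[ 0.641 -0.055  0.   ]]
scene sensor_a [233.2 271.3] 0.66 [[ 0.558 -0.056  0.014]] [[ 0.544 -0.059  0.   ]]
scene sensor_a [248.8 214.3] 0.64 [[ 0.62  -0.141  0.01 ]] [[ 0.611 -0.145  0.   ]]
scene rail_load [208.7 361.6] 0.57 [[0.525 0.088 0.081]] [[0.529 0.088 0.085]]
{'time_s': 0.5, 'qpos': array([-1.26071562e+00,  9.11134940e-02,  1.23073803e+00, -4.59780320e-06,
        1.81981650e+00, -5.66895473e-02]), 'qd': array([-0.00066778, -0.00027314, -0.00066652,  0.00159262,  0.00261943,
        0.00209427]), 'joint_efforts': array([-4.12815552e-04, -4.57912338e+01, -4.17655563e+01, -3.56389546e-05,
        1.08995868e-03,  2.33332491e-05]), 'tool_pos': array([ 0.21516351, -0.56009101,  0.23124564]), 'eef_rot': array([-3.14151716e+00,  1.78702087e-07,  3.66769124e-01]), 'force': array([0.13839257, 0.11696041, 0.29243779]), 'torque': array([ 0.01198449,  0.05790104, -0.01127293]), 'finger_force': 0.0, 'finger_gap': 0.9965885776225731}
```

View pics/top0.png

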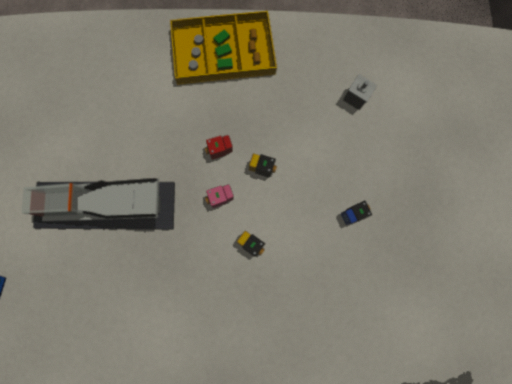

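View pics/scene0.png

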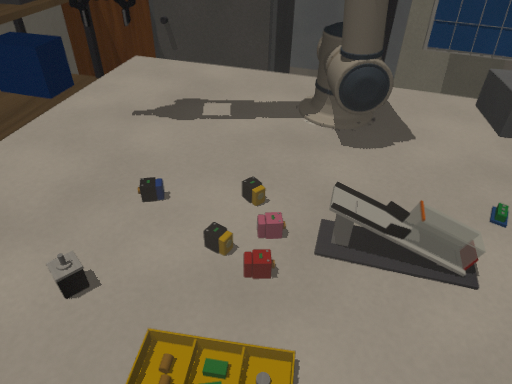

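Top view: the black, yellow-nosed sensors are at (col 251, row 244) and (262, 165). Pink (219, 195) and red (219, 146) are look-alikes, and blue (356, 213) stays. The rail's high end is at col ~158, row ~200, with downhill to the left (+y). I'll confirm these in a crop and measure the poses.

```bash
python3 - <<'E'
from h import *
z=np.load('/tmp/top.npz'); p=z['p']; d=z['d']
cv2.imwrite('pics/crop.png',cv2.resize(p[125:270,15:290,::-1],None,fx=2.9,fy=2.9,interpolation=cv2.INTER_CUBIC))
v,u=np.mgrid[:384,:512]; W=world('top',np.c_[u.ravel(),v.ravel()],d.ravel()).reshape(384,512,3)
hsv=cv2.cvtColor(p,cv2.COLOR_RGB2HSV)
for c,r in((251,244),(262,165),(356,213),(219,195),(219,146)):
    s=np.s_[r-20:r+21,c-20:c+21]; w=W[s]; m=(w[...,2]>.033)&(w[...,2]<.05)
    h=hsv[s]; yel=(h[...,0]>17)&(h[...,0]<35)&(h[...,1]>150)&(h[...,2]>90)&(w[...,2]>.02)
    uv=np.c_[u[s][m],v[s][m]]; P=onz('top',uv,.04)[:,:2]*1000
    rc=cv2.minAreaRect(P.astype(np.float32)); 
    print(c,r,'rect',np.round(rc[0],1),np.round(rc[1],1),round(rc[2],1),'med z',np.median(w[m][:,2]).round(4),'n',m.sum())
    if yel.sum()>5:
        Y=onz('top',np.c_[u[s][yel],v[s][yel]],.035)[:,:2].mean(0)*1000; b=P.mean(0); print('  yel',Y.round(1),'centroid',b.round(1),'dir',np.degrees(np.arctan2(*(Y-b)[::-1])).round(1), yel.sum())
s=np.s_[165:240,20:170]; w=W[s]; h=hsv[s]
m=(w[...,2]>.012)
# trough floor: white, open part
f=(h[...,1]<60)&(h[...,2]>110)&(w[...,2]>.05)&(u[s]>105)&(u[s]<158)
Q=w[f]; A=np.c_[Q[:,:2],np.ones(len(Q))]; k=np.linalg.lstsq(A,Q[:,2],rcond=None)[0]
print('floor plane',k.round(4),'slope',np.degrees(np.arctan(np.hypot(*k[:2]))).round(1),'downhill yaw',np.degrees(np.arctan2(-k[1],-k[0])).round(1),len(Q), 'res',np.std(A@k-Q[:,2]).round(4))
ex=Q[:,:2]; print('floor centroid',Q.mean(0).round(4),'x range',np.percentile(Q[:,0],[1,99]).round(4),'y',np.percentile(Q[:,1],[1,99]).round(4))
for c in range(35,160,12):
    col=W[170:235,c]; mm=col[:,2]>.03; 
    if mm.any(): print(c,'x',col[mm][[0,-1],0].round(4),'y',col[mm][:,1].mean().round(4),'z',np.median(col[mm][:,2]).round(4),col[mm][:,2].max().round(4))
o=(h[...,0]<16)&(h[...,1]>150)&(h[...,2]>120); print('orange',w[o].mean(0).round(4),o.sum())
E
```

```text
251 244 rect [ 454.2 -118.7] [43.7 30. ] 53.2 med z 0.0394 n 401
  yel [ 461.  -108.4] centroid [ 453.6 -119.3] dir 55.6 108
262 165 rect [ 599.3 -139.9] [43.4 30.9] 71.6 med z 0.0391 n 373
  yel [ 604.1 -128. ] centroid [ 599.1 -140.7] dir 68.3 95
356 213 rect [ 508.5 -315.1] [30.1 47. ] 25.3 med z 0.0391 n 377
219 195 rect [540.7 -64.1] [30.4 43.6] 19.0 med z 0.0391 n 384
219 146 rect [634.4 -61.5] [31.4 43.6] 18.8 med z 0.0392 n 374
floor plane [-0.9982 -0.8912  0.6857] slope 53.2 downhill yaw 41.8 1493 res 0.0356
floor centroid [0.5249 0.0815 0.0891] x range [0.5005 0.5498] y [0.0371 0.1309]
35 x [0.5464 0.5029] y 0.2547 z 0.0773 0.0799
47 x [0.5468 0.5034] y 0.2285 z 0.0866 0.0887
59 x [0.5463 0.4951] y 0.2057 z 0.0957 0.098
71 x [0.5464 0.4945] y 0.1814 z 0.1043 0.107
83 x [0.5566 0.494 ] y 0.1764 z 0.0507 0.0803
95 x [0.5535 0.4932] y 0.1446 z 0.0605 0.711
107 x [0.5568 0.4927] y 0.1284 z 0.0686 0.079
119 x [0.5572 0.4936] y 0.1048 z 0.077 0.0881
131 x [0.5569 0.4931] y 0.0819 z 0.0857 0.0965
143 x [0.5553 0.4937] y 0.0598 z 0.094 0.1038
155 x [0.5559 0.4932] y 0.0385 z 0.1012 0.1085
orange [0.5228 0.1731 0.1202] 45
```

View pics/crop.png

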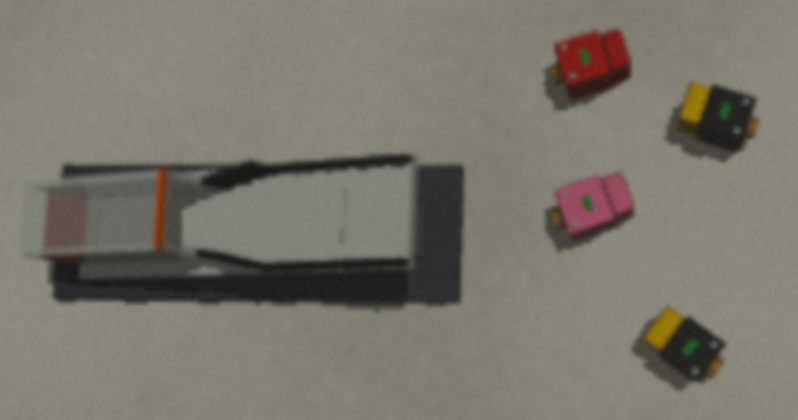

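The crop confirms it: the two black bodies with yellow noses are the ones to load, noses pointing up-left toward the rail. They're at world (452, -121) heading 54° and (598, -143) heading 70°. The rail's downhill yaw is about 90°, and the load point is about (525, 84, 85) mm. I'm moving to sensor 1.

```bash
python3 -m jog '[{"grip":0,"dx":2.35,"dy":4.36,"dz":-1.3,"az":3.25},{"grip":0,"dx":2.35,"dy":4.36,"dz":-1.3,"az":3.25},{"grip":0,"dx":2.35,"dy":4.36,"dz":-1.3,"az":3.25},{"grip":0,"dx":2.35,"dy":4.36,"dz":-1.3,"az":3.25},{"grip":0,"dx":2.35,"dy":4.36,"dz":-1.3,"az":3.25},{"grip":0,"dx":2.35,"dy":4.36,"dz":-1.3,"az":3.25},{"grip":0,"dx":2.35,"dy":4.36,"dz":-1.3,"az":3.25},{"grip":0,"dx":2.35,"dy":4.36,"dz":-1.3,"az":3.25},{"grip":0,"dx":2.35,"dy":4.36,"dz":-1.3,"az":3.25},{"grip":0,"dx":2.35,"dy":4.36,"dz":-1.3,"az":3.25}]' 40; python3 -m jog '[{"grip":0}]'
```

```text
invalid input at $[0]: expected keys grip, dx, dy, dz, ax, ay, az
invalid input at $[0]: expected keys grip, dx, dy, dz, ax, ay, az
```

```bash
python3 -m jog '[{"grip":0,"dx":2.35,"dy":4.36,"dz":-1.3,"ax":0,"ay":0,"az":3.25},{"grip":0,"dx":2.35,"dy":4.36,"dz":-1.3,"ax":0,"ay":0,"az":3.25},{"grip":0,"dx":2.35,"dy":4.36,"dz":-1.3,"ax":0,"ay":0,"az":3.25},{"grip":0,"dx":2.35,"dy":4.36,"dz":-1.3,"ax":0,"ay":0,"az":3.25},{"grip":0,"dx":2.35,"dy":4.36,"dz":-1.3,"ax":0,"ay":0,"az":3.25},{"grip":0,"dx":2.35,"dy":4.36,"dz":-1.3,"ax":0,"ay":0,"az":3.25},{"grip":0,"dx":2.35,"dy":4.36,"dz":-1.3,"ax":0,"ay":0,"az":3.25},{"grip":0,"dx":2.35,"dy":4.36,"dz":-1.3,"ax":0,"ay":0,"az":3.25},{"grip":0,"dx":2.35,"dy":4.36,"dz":-1.3,"ax":0,"ay":0,"az":3.25},{"grip":0,"dx":2.35,"dy":4.36,"dz":-1.3,"ax":0,"ay":0,"az":3.25}]' 40; python3 -m jog '[{"grip":0,"dx":0,"dy":0,"dz":0,"ax":0,"ay":0,"az":0}]'
```

```text
time_s: 1.75
tool_pos: [0.4508, -0.1226, 0.1012]
eef_rot: [3.141, -0.0, 0.936]
force: [-0.0, -0.6, 0.3]
finger_gap: 1.0
finger_force: 0.0
time_s: 1.88
tool_pos: [0.4505, -0.1212, 0.1001]
eef_rot: [-3.139, -0.0, 0.939]
force: [0.4, -0.3, 1.5]
finger_gap: 1.001
finger_force: 0.0
```

```bash
python3 -m jog '[{"grip":0,"dx":0,"dy":0,"dz":-4,"ax":0,"ay":0,"az":0},{"grip":0,"dx":0,"dy":0,"dz":-3.5,"ax":0,"ay":0,"az":0},{"grip":0,"dx":0,"dy":0,"dz":-1.6,"ax":0,"ay":0,"az":0},{"grip":0,"dx":0,"dy":0,"dz":0,"ax":0,"ay":0,"az":0}]'; python3 -m jog '[{"grip":1,"dx":0,"dy":0,"dz":0,"ax":0,"ay":0,"az":0},{"grip":1,"dx":0,"dy":0,"dz":0,"ax":0,"ay":0,"az":0},{"grip":1,"dx":0,"dy":0,"dz":0,"ax":0,"ay":0,"az":0},{"grip":1,"dx":0,"dy":0,"dz":0,"ax":0,"ay":0,"az":0},{"grip":1,"dx":0,"dy":0,"dz":0,"ax":0,"ay":0,"az":0}]' 40
```

```text
time_s: 2.38
tool_pos: [0.4495, -0.1246, 0.0098]
eef_rot: [-3.14, 0.001, 0.933]
force: [-0.2, -0.7, 0.2]
finger_gap: 1.002
finger_force: 0.0
time_s: 3.0
tool_pos: [0.4509, -0.1244, 0.0114]
eef_rot: [3.14, -0.0, 0.934]
force: [-0.0, -0.7, 4.7]
finger_gap: 0.343
finger_force: 40.6
```

```bash
python3 -m jog '[{"grip":1,"dx":0,"dy":0,"dz":5,"ax":0,"ay":0,"az":0},{"grip":1,"dx":0,"dy":1,"dz":6,"ax":0,"ay":0,"az":0},{"grip":1,"dx":1.5,"dy":3.8,"dz":3,"ax":0,"ay":0,"az":7.3},{"grip":1,"dx":1.5,"dy":4,"dz":0,"ax":0,"ay":0,"az":7.3},{"grip":1,"dx":1.5,"dy":4,"dz":0,"ax":0,"ay":0,"az":7.3},{"grip":1,"dx":1.5,"dy":4,"dz":0,"ax":0,"ay":0,"az":7.3},{"grip":1,"dx":1.5,"dy":4,"dz":0,"ax":0,"ay":0,"az":7.3},{"grip":1,"dx":0,"dy":0,"dz":0,"ax":-10,"ay":0,"az":0},{"grip":1,"dx":0,"dy":0,"dz":0,"ax":-10,"ay":0,"az":0},{"grip":1,"dx":0,"dy":0,"dz":0,"ax":0,"ay":0,"az":0}]'; python3 -m jog '[{"grip":1,"dx":0,"dy":0,"dz":0,"ax":0,"ay":0,"az":0}]'; python3 - <<'E'
from h import *
a,_=snap('scene','s1.png'); b,_=snap('top','t1.png')
A=cv2.resize(a[130:290,290:500,::-1],(525,400)); B=cv2.resize(b[140:260,20:220,::-1],None,fx=2,fy=2)
cv2.imwrite('pics/c1.png',np.hstack([A[:,:400],np.vstack([B,B[:160]*0])]))
E
```

```text
time_s: 4.25
tool_pos: [0.5243, 0.0864, 0.148]
eef_rot: [-3.137, 0.35, 1.578]
force: [-0.7, 0.0, -0.6]
finger_gap: 0.346
finger_force: 40.1
time_s: 4.38
tool_pos: [0.525, 0.0839, 0.1498]
eef_rot: [-3.14, 0.347, 1.572]
force: [0.3, 0.4, -1.3]
finger_gap: 0.345
finger_force: 40.0
```

View pics/c1.png

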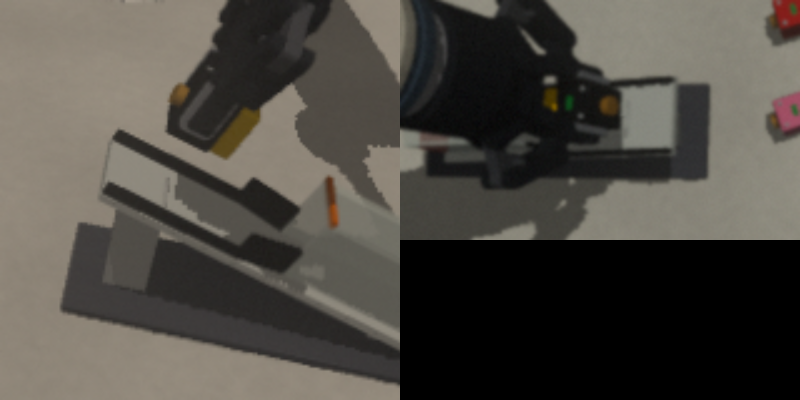

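The held sensor hangs over the trough, tilted parallel to the floor, with its yellow nose downhill. I'm lowering it.

```bash
python3 -m jog '[{"grip":1,"dx":0,"dy":0,"dz":-3,"ax":0,"ay":0,"az":0},{"grip":1,"dx":0,"dy":0,"dz":-1.9,"ax":0,"ay":0,"az":0},{"grip":1,"dx":0,"dy":0,"dz":-0.3,"ax":0,"ay":0,"az":0},{"grip":1,"dx":0,"dy":0,"dz":0,"ax":0,"ay":0,"az":0}]'
```

```text
time_s: 4.97
tool_pos: [0.5253, 0.0833, 0.0986]
eef_rot: [3.141, 0.348, 1.57]
force: [0.1, -0.6, 0.4]
finger_gap: 0.342
finger_force: 40.4
```

```bash
python3 -m jog '[{"grip":1,"dx":0,"dy":0,"dz":-0.15,"ax":0,"ay":0,"az":0},{"grip":1,"dx":0,"dy":0,"dz":0,"ax":0,"ay":0,"az":0}]'
```

```text
time_s: 5.22
tool_pos: [0.5257, 0.0836, 0.0983]
eef_rot: [3.139, 0.349, 1.57]
force: [-1.2, 0.7, 5.1]
finger_gap: 0.34
finger_force: 41.1
```

Contact (about 5 N). I'm opening to release.

```bash
python3 -m jog '[{"grip":0,"dx":0,"dy":0,"dz":0,"ax":0,"ay":0,"az":0},{"grip":0,"dx":0,"dy":0,"dz":0,"ax":0,"ay":0,"az":0},{"grip":0,"dx":0,"dy":0,"dz":0,"ax":0,"ay":0,"az":0},{"grip":0,"dx":0,"dy":0,"dz":0,"ax":0,"ay":0,"az":0},{"grip":0,"dx":0,"dy":-1,"dz":3,"ax":0,"ay":0,"az":0},{"grip":0,"dx":0,"dy":-1,"dz":4,"ax":0,"ay":0,"az":0}]'; python3 - <<'E'
from h import *
a,_=snap('scene','s2.png')
cv2.imwrite('pics/c2.png',cv2.resize(a[130:290,290:500,::-1],(525,400)))
E
```

```text
time_s: 5.98
tool_pos: [0.5245, 0.0636, 0.1661]
eef_rot: [-3.138, 0.35, 1.573]
force: [1.6, 0.1, 0.8]
finger_gap: 1.001
finger_force: 0.0
```

View pics/c2.png

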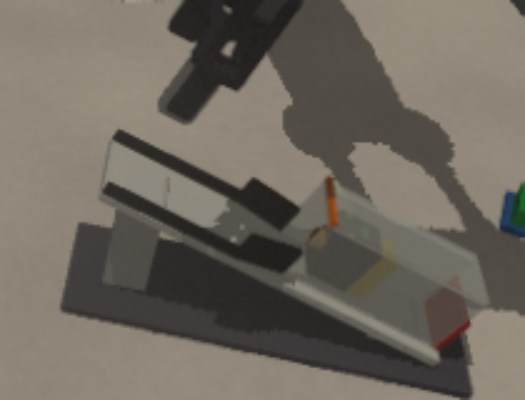

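The first sensor is sliding inside the tube (crop ~350, 255) with its nose downhill. Now the second.

```bash
python3 -m jog '[{"grip":0,"dx":0,"dy":-2,"dz":0,"ax":10,"ay":0,"az":0},{"grip":0,"dx":0,"dy":-3,"dz":0,"ax":10,"ay":0,"az":0},{"grip":0,"dx":1.8,"dy":-4,"dz":-1,"ax":0,"ay":0,"az":-5},{"grip":0,"dx":1.8,"dy":-4,"dz":-1.5,"ax":0,"ay":0,"az":-5},{"grip":0,"dx":1.8,"dy":-4,"dz":-2,"ax":0,"ay":0,"az":-5},{"grip":0,"dx":1.8,"dy":-4,"dz":-2,"ax":0,"ay":0,"az":-4.5},{"grip":0,"dx":0,"dy":0,"dz":0,"ax":0,"ay":0,"az":0}]'; python3 - <<'E'
from h import *
p,d=snap('top','t3.png')
for q in finder.spot_in('top','sensor_a'): print(np.round(q['bbox']),round(q['confidence'],2))
a,_=snap('scene','s3.png')
cv2.imwrite('pics/c3.png',cv2.resize(a[160:290,170:500,::-1],None,fx=2.4,fy=2.4))
E
```

```text
time_s: 6.9
tool_pos: [0.5963, -0.1484, 0.0983]
eef_rot: [-3.137, 0.001, 1.227]
force: [-0.1, 0.9, 0.5]
finger_gap: 1.0
finger_force: 0.0
[207. 184. 234. 205.] 0.73
[218. 135. 232. 156.] 0.7
[250. 155. 258. 170.] 0.41
```

View pics/c3.png

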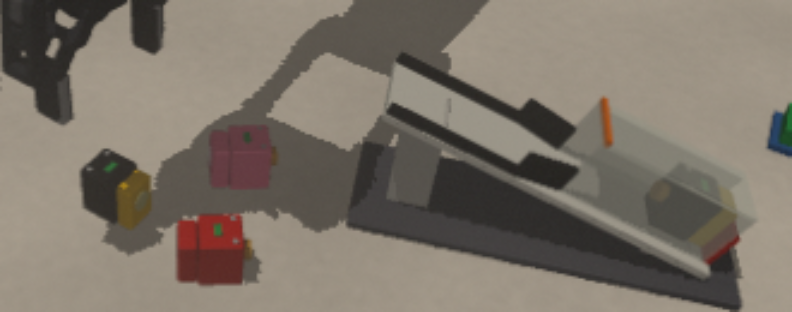

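The first sensor rests at the red stop (crop 690, 210), nose downhill. The second stands untouched at crop (115, 190). I'm descending and gripping it.

```bash
python3 -m jog '[{"grip":0,"dx":0,"dy":0,"dz":-4,"ax":0,"ay":0,"az":0},{"grip":0,"dx":0,"dy":0,"dz":-3.5,"ax":0,"ay":0,"az":0},{"grip":0,"dx":0,"dy":0,"dz":-1.5,"ax":0,"ay":0,"az":0},{"grip":0,"dx":0,"dy":0,"dz":0,"ax":0,"ay":0,"az":0}]'; python3 -m jog '[{"grip":1,"dx":0,"dy":0,"dz":0,"ax":0,"ay":0,"az":0},{"grip":1,"dx":0,"dy":0,"dz":0,"ax":0,"ay":0,"az":0},{"grip":1,"dx":0,"dy":0,"dz":0,"ax":0,"ay":0,"az":0},{"grip":1,"dx":0,"dy":0,"dz":0,"ax":0,"ay":0,"az":0},{"grip":1,"dx":0,"dy":0,"dz":0,"ax":0,"ay":0,"az":0}]' 40
```

```text
time_s: 7.55
tool_pos: [0.5969, -0.1452, 0.0117]
eef_rot: [-3.141, -0.0, 1.232]
force: [0.5, 0.7, 0.5]
finger_gap: 1.001
finger_force: 0.0
time_s: 8.18
tool_pos: [0.5979, -0.1464, 0.0131]
eef_rot: [3.139, -0.0, 1.231]
force: [-0.0, -0.5, 5.8]
finger_gap: 0.341
finger_force: 40.8
```

```bash
python3 -m jog '[{"grip":1,"dx":0,"dy":0,"dz":5,"ax":0,"ay":0,"az":0},{"grip":1,"dx":0,"dy":1,"dz":6,"ax":0,"ay":0,"az":0},{"grip":1,"dx":-1.2,"dy":4,"dz":2.9,"ax":0,"ay":0,"az":4},{"grip":1,"dx":-1.5,"dy":4.5,"dz":0,"ax":0,"ay":0,"az":4},{"grip":1,"dx":-1.5,"dy":4.5,"dz":0,"ax":0,"ay":0,"az":4},{"grip":1,"dx":-1.5,"dy":4.5,"dz":0,"ax":0,"ay":0,"az":4},{"grip":1,"dx":-1.5,"dy":4.5,"dz":0,"ax":0,"ay":0,"az":3.5},{"grip":1,"dx":0,"dy":0,"dz":0,"ax":-10,"ay":0,"az":0},{"grip":1,"dx":0,"dy":0,"dz":0,"ax":-10,"ay":0,"az":0},{"grip":1,"dx":0,"dy":0,"dz":0,"ax":0,"ay":0,"az":0}]'; python3 -m jog '[{"grip":1,"dx":0,"dy":0,"dz":0,"ax":0,"ay":0,"az":0}]'; python3 - <<'E'
from h import *
a,_=snap('scene','s4.png'); b,_=snap('top','t4.png')
A=cv2.resize(a[130:290,290:500,::-1],(525,400)); B=cv2.resize(b[140:260,20:220,::-1],None,fx=2,fy=2)
cv2.imwrite('pics/c4.png',np.hstack([A[:,:400],np.vstack([B,B[:160]*0])]))
E
```

```text
time_s: 9.43
tool_pos: [0.5242, 0.0864, 0.1486]
eef_rot: [-3.137, 0.35, 1.578]
force: [0.3, -0.2, -0.4]
finger_gap: 0.346
finger_force: 40.1
time_s: 9.55
tool_pos: [0.525, 0.0839, 0.1502]
eef_rot: [-3.14, 0.347, 1.572]
force: [-0.2, 0.4, -0.3]
finger_gap: 0.339
finger_force: 40.1
```

View pics/c4.png

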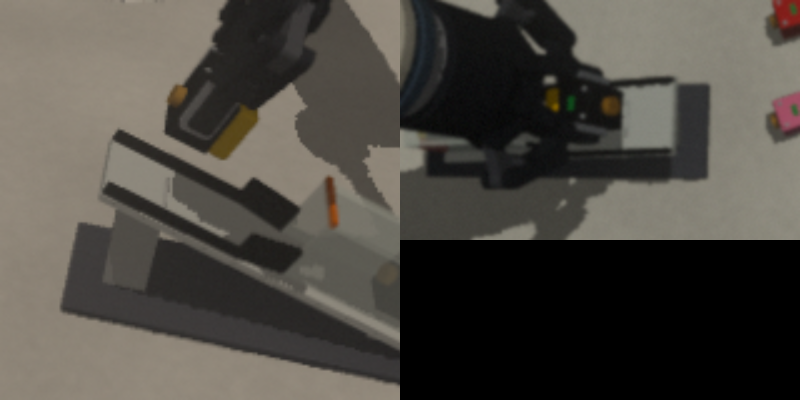

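The second sensor is held just like the first, nose downhill over the trough. Same lowering.

```bash
python3 -m jog '[{"grip":1,"dx":0,"dy":0,"dz":-3,"ax":0,"ay":0,"az":0},{"grip":1,"dx":0,"dy":0,"dz":-1.9,"ax":0,"ay":0,"az":0},{"grip":1,"dx":0,"dy":0,"dz":-0.3,"ax":0,"ay":0,"az":0},{"grip":1,"dx":0,"dy":0,"dz":0,"ax":0,"ay":0,"az":0}]'
```

```text
time_s: 10.15
tool_pos: [0.5255, 0.0832, 0.0998]
eef_rot: [3.14, 0.348, 1.569]
force: [-1.1, 1.2, 3.5]
finger_gap: 0.348
finger_force: 41.5
```

```bash
python3 -m jog '[{"grip":0,"dx":0,"dy":0,"dz":0,"ax":0,"ay":0,"az":0},{"grip":0,"dx":0,"dy":0,"dz":0,"ax":0,"ay":0,"az":0},{"grip":0,"dx":0,"dy":0,"dz":0,"ax":0,"ay":0,"az":0},{"grip":0,"dx":0,"dy":0,"dz":0,"ax":0,"ay":0,"az":0},{"grip":0,"dx":0,"dy":-1,"dz":3,"ax":0,"ay":0,"az":0},{"grip":0,"dx":0,"dy":-1,"dz":4,"ax":0,"ay":0,"az":0},{"grip":0,"dx":0,"dy":-2,"dz":3,"ax":0,"ay":0,"az":0},{"grip":0,"dx":0,"dy":0,"dz":0,"ax":0,"ay":0,"az":0},{"grip":0,"dx":0,"dy":0,"dz":0,"ax":0,"ay":0,"az":0},{"grip":0,"dx":0,"dy":0,"dz":0,"ax":0,"ay":0,"az":0}]'; python3 - <<'E'
from h import *
a,_=snap('scene','s5.png')
cv2.imwrite('pics/c5.png',cv2.resize(a[120:300,120:500,::-1],None,fx=2.1,fy=2.1))
E
```

```text
time_s: 11.4
tool_pos: [0.5246, 0.0443, 0.1968]
eef_rot: [-3.138, 0.349, 1.573]
force: [0.1, -1.0, -0.3]
finger_gap: 0.999
finger_force: 0.0
```

View pics/c5.png

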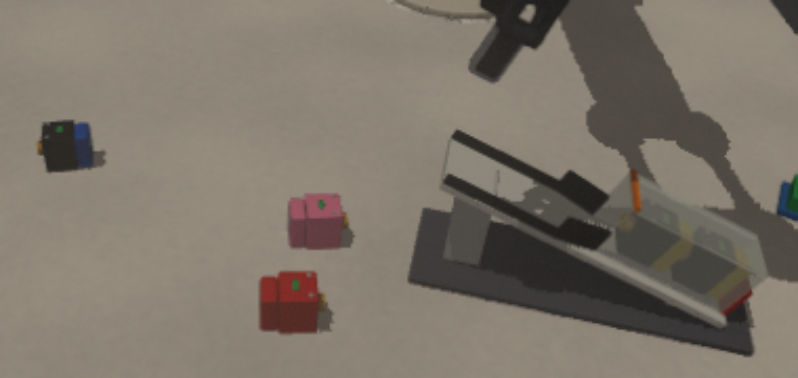

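Both sensors are queued inside the covered tube (crop ~645, 235 and ~710, 265), noses downhill. The blue, pink and red ones are untouched, and the gripper is clear.

```bash
python3 -c "
from bench import robot
print(robot.close_job())"
```

```text
the job is handed in; nothing more can be done
None
```

Both yellow-nosed sensors are queued inside the covered tube with their noses downhill, the blue-nosed one was left where it stood, and the job was handed in at about 11.5 s of the 54 s allowed.

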